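# Pair sample tubes with their balance tubes for the centrifuge

### The job

The four sample tubes in the white single-row rack go into the centrifuge as balanced pairs: move them to the empty front row of the dark blue rack in the same order as the balance tubes behind, so that each stands directly in front of the balance tube with the same cap colour. Carry the tubes upright and set each one right down on the rack's floor rather than dropping it, then let go; leave the balance tubes where they are.

Things in the scene. Friction and masses are not known exactly. Their poses are not given: they have to be found in the camera images.
- sample_rack: White plastic single-row tube rack, 66 x 262 mm, 58 mm high, fixed where it stands. Origin at the centre of its underside; its y axis runs along the row, z up. Four round places at y = -96, -32, +32, +96 mm (x = 0), each filled with a sample tube at the start.
- pair_rack: Dark blue two-row tube rack, 126 x 262 mm, 58 mm high, fixed. Origin at the centre of its underside; y along the rows, x from the front row (nearer the robot) to the back row. Four empty 38 mm holes in front at x = -30, y = -96, -32, +32, +96 mm; four behind at x = +30 hold the balance tubes. Top plate 6 mm thick (top at 58 mm); the floor tubes stand on is 7 mm above the origin.
- sample_red (a point): Centre (58 mm above its foot) of the red-capped sample tube: self-standing 50 ml centrifuge tube, flat foot, red-brown content, 116 mm tall, body 29 mm wide; the top 21 mm is a tight round cap 34 mm wide (cap centre 47 mm above this point; a 25 N grip is fine). 40 to 85 g, z = its axis. Stands in the white rack, foot 7 mm above the bench. Gaps between caps: 30 mm along a row, 26 mm row to row.
- sample_yellow (a point): Centre (58 mm above its foot) of the yellow-capped sample tube: self-standing 50 ml centrifuge tube, flat foot, red-brown content, 116 mm tall, body 29 mm wide; the top 21 mm is a tight round cap 34 mm wide (cap centre 47 mm above this point; a 25 N grip is fine). 40 to 85 g, z = its axis. Stands in the white rack, foot 7 mm above the bench. Gaps between caps: 30 mm along a row, 26 mm row to row.
- sample_green (a point): Centre (58 mm above its foot) of the green-capped sample tube: self-standing 50 ml centrifuge tube, flat foot, red-brown content, 116 mm tall, body 29 mm wide; the top 21 mm is a tight round cap 34 mm wide (cap centre 47 mm above this point; a 25 N grip is fine). 40 to 85 g, z = its axis. Stands in the white rack, foot 7 mm above the bench. Gaps between caps: 30 mm along a row, 26 mm row to row.
- sample_blue (a point): Centre (58 mm above its foot) of the blue-capped sample tube: self-standing 50 ml centrifuge tube, flat foot, red-brown content, 116 mm tall, body 29 mm wide; the top 21 mm is a tight round cap 34 mm wide (cap centre 47 mm above this point; a 25 N grip is fine). 40 to 85 g, z = its axis. Stands in the white rack, foot 7 mm above the bench. Gaps between caps: 30 mm along a row, 26 mm row to row.
- balance_red (a point): Centre (58 mm above its foot) of the balance tube with the red cap: the same kind of tube, with clear water-like content, loose in the back row of the blue rack; stays where it is.
- balance_yellow (a point): Centre (58 mm above its foot) of the balance tube with the yellow cap: the same kind of tube, with clear water-like content, loose in the back row of the blue rack; stays where it is.
- balance_green (a point): Centre (58 mm above its foot) of the balance tube with the green cap: the same kind of tube, with clear water-like content, loose in the back row of the blue rack; stays where it is.
- balance_blue (a point): Centre (58 mm above its foot) of the balance tube with the blue cap: the same kind of tube, with clear water-like content, loose in the back row of the blue rack; stays where it is.
Mind the look-alikes: they are no part of the job. Leave any purple look-alike of the part that bears sample_yellow alone.

How it is judged:
At the end, for the whole second after the job is handed in: Each sample tube stands in the blue rack's front row (within 12 mm of its line), centre under 72 mm from the balance tube of its cap colour, on the rack's floor (within 6 mm), within 0.15 rad of upright, at rest; balance tubes are within 15 mm of where they stood and upright (x of sample_red in the frame of pair_rack between -0.042 and -0.018 m and horizontal distance between sample_red and balance_red below 0.072 m and z of sample_red in the frame of pair_rack between 0.058 and 0.07 m and angle between each of sample_red, balance_red, sample_yellow, balance_yellow, sample_green, balance_green, sample_blue, balance_blue's own z axis and vertical below 0.15 rad and linear speed of each of sample_red_tube, sample_yellow_tube, sample_green_tube, sample_blue_tube below 0.02 m/s and distance of each of balance_red, balance_yellow, balance_green, balance_blue from where it was at the start of the episode below 0.015 m and x of sample_yellow in the frame of pair_rack between -0.042 and -0.018 m and horizontal distance between sample_yellow and balance_yellow below 0.072 m and z of sample_yellow in the frame of pair_rack between 0.058 and 0.07 m and x of sample_green in the frame of pair_rack between -0.042 and -0.018 m and horizontal distance between sample_green and balance_green below 0.072 m and z of sample_green in the frame of pair_rack between 0.058 and 0.07 m and x of sample_blue in the frame of pair_rack between -0.042 and -0.018 m and horizontal distance between sample_blue and balance_blue below 0.072 m and z of sample_blue in the frame of pair_rack between 0.058 and 0.07 m); the robot touches nothing.
It fails at once if a balance tube is lifted out or knocked: moved more than 15 mm (distance of any of balance_red, balance_yellow, balance_green, balance_blue from where it was at the start of the episode above 0.015 m).
It fails at once if a sample tube is tipped more than 40 degrees (angle between any of sample_red, sample_yellow, sample_green, sample_blue's own z axis and vertical above 0.7 rad).
It fails at once if a sample tube is dropped: falls faster than 0.7 m/s with no finger on it ((linear speed of sample_red_tube above 0.7 m/s and contact force between the fingers and sample_red_tube below 0.01 N) or (linear speed of sample_yellow_tube above 0.7 m/s and contact force between the fingers and sample_yellow_tube below 0.01 N) or (linear speed of sample_green_tube above 0.7 m/s and contact force between the fingers and sample_green_tube below 0.01 N) or (linear speed of sample_blue_tube above 0.7 m/s and contact force between the fingers and sample_blue_tube below 0.01 N)).
It also fails if it takes over 99 s, if anything falls off the work surface, if the arm or the gripper's body presses on something with over 40 N, if the wrist force passes 120 N, or if a joint passes its speed limit or range.

### The arm

A 6-joint arm with a two-finger parallel gripper is mounted at the origin on a cart in front of the work surface, level with it; the furniture and walls round the work are solid. World frame = base frame: x ahead of the robot, y to its left, z up, the work surface at z = 0. Lengths are in m, angles in rad, forces in N, time in s.
With the tool pointing down it reaches from about 0.275 to 0.825 m from the base axis. Payload 4.9 kg.
Tool frame: the origin (TCP) lies midway between the tips of the shut fingers; the grasp point (between the pads) lies 19 mm behind it (bot.grip_depth is the distance from the TCP to the grasp point, in m); z points along the fingers, y is the line along which they close (so a half turn about z gives the same grasp; the last joint's range is limited). The gripper opens to 85 mm and grips with 20 to 120 N. Pads are 22 mm wide; open, the fingers measure 114 mm over their backs; the gripper's body (76 mm by 85 mm) begins 54 mm behind the grasp point. The pads swing forward as they close: fully open they stand 13 mm farther back than shut.
Start: joints at [1.147, 0.326, -0.193, 1.052, 0, 1.437], TCP at [0.157, 0.527, 0.209] pointing down, gripper open.
Joint ranges: [-2.65, 2.65], [-0.97, 1.79], [-1.3, 1.35], [-1.93, 2.1], [-1.47, 1.37], [-3.14, 3.14]. Speed limits (rad/s): [2.57, 2.57, 3.14, 3.14, 3.14, 3.14].

### API

Orientations are given as a unit quaternion [w, x, y, z].
In Python, from cell import bot gives the robot as it stands. Calls block until the motion is done:
- bot.move_pose(position, orientation): joint-space move of the TCP to a pose.
- bot.move_linear(position, speed=0.15, rotation=None, until_force=None): straight line of the TCP; rotation=None keeps the orientation; speed is the mean speed in m/s. With until_force (N) it stops when the force on the tool has changed by that much, and returns True; else False.
- bot.goto_joints(angles): joint-space move.
- bot.set_gripper(opening, grasp_force=None): opening from 0.0 (shut) to 1.0 (fully open); grasp_force is the grip in N (None keeps the last); returns when the fingers have stopped.
- bot.wait(seconds).
- bot.solve_ik(position, orientation): joint angles nearest the present ones, or None.
- bot.camera(name): name is "scene" or "top"; returns the picture (420x560x3 uint8, red, green, blue); there is no depth.
- bot.calibration(name): a dict with "mtx" (3x3 intrinsics, pixels), "extrinsics" (4x4, takes a point from world to camera coordinates). Camera axes: x right, y down, z forward; pixel columns grow to the right and rows downward; lengths in m; the calibration is good to about 2 mm. A picture is of the moment at which its call begins. calibration takes no time and is no camera call.
A pose or a line that the arm cannot do raises bot.PlanningError and nothing moves.
- bot.close_job(): hands the job in; it is judged then, once.
Trained networks look in the newest picture that a camera, given by its name, has taken for a name from the list of things; names that differ only in an ending like _2 or _b are one class to them, and where a whole thing is asked for, a point or a joint stands for the part that bears it (a point fixed in the world has none). Each returns a list of dicts, best first, with "confidence" (0 to 1); they miss things now and then, are a little off and sometimes report something else, mostly with a low value. They report only what shows in the picture. A call takes as long as a camera call. They do not tell look-alikes from the thing itself.
- bot.search_frame(camera, thing): "bbox" ([left, top, width, height] in pixels, round what is visible of it).
Readings, each from a call of its own:
- bot.read_clock(): time.
- bot.read_joint_positions(): joint angles.
- bot.read_joint_vel(): joint speeds.
- bot.read_joint_efforts(): joint torques, N m.
- bot.read_position(): TCP position.
- bot.read_tool_rot(): TCP orientation.
- bot.read_ft_force(): force on the tool from outside, world axes, zero at the start.
- bot.read_moment(): the same for the moment, N m.
- bot.read_gripper_width(): opening from 0.0 (shut) to 1.0 (fully open).
- bot.read_finger_force(): force on a finger pad.
Only numpy, scipy, OpenCV 4.12 (cv2) and the standard library are available. Lean on these libraries where they do the work, as an engineer would, in place of code of your own. Each camera call takes 0.05 s, during which the arm holds its last target. There are 200 camera calls.

## Working session

There is one attempt and no reset: what is moved stays moved. The work goes in short steps, each a Python script; the robot and the scene stay as the last script left them, time stands still between calls to the robot, and variables do not carry over. Pictures are saved under pics/ and viewed, at most 14 in all, crops included, and the job is handed in when it is done.

```bash
mkdir -p pics; ls; python3 - <<'E'
from cell import bot
import cv2
for n in ("scene","top"):
    im=bot.camera(n); cv2.imwrite(f"pics/{n}0.png",im[:,:,::-1])
    c=bot.calibration(n); print(n,c["mtx"].round(1).tolist(),c["extrinsics"].round(4).tolist())
    for t in ["sample_rack","pair_rack","sample_red","sample_yellow","sample_green","sample_blue","balance_red","balance_yellow","balance_green","balance_blue"]:
        print(t,[([round(v) for v in d["bbox"]],round(d["confidence"],2)) for d in bot.search_frame(n,t)])
print(bot.read_tool_rot(),bot.read_clock())
E
```

```text
pics
scene [[465.8, 0.0, 280.3], [0.0, 465.8, 209.8], [0.0, 0.0, 1.0]] [[0.5794, -0.815, 0.0127, -0.3254], [-0.5507, -0.4028, -0.7311, 0.3541], [0.6009, 0.4166, -0.6822, 0.9011], [0.0, 0.0, 0.0, 1.0]]
sample_rack [([278, 223, 113, 76], 0.75)]
pair_rack [([172, 164, 94, 79], 0.63)]
sample_red [([364, 242, 20, 47], 0.96)]
sample_yellow [([332, 205, 16, 36], 0.9), ([284, 185, 16, 41], 0.84), ([295, 217, 16, 44], 0.76), ([365, 214, 19, 41], 0.57)]
sample_green [([339, 236, 17, 44], 0.55)]
sample_blue [([316, 226, 16, 36], 0.7), ([174, 164, 95, 82], 0.51)]
balance_red [([225, 168, 15, 30], 0.71)]
balance_yellow [([198, 151, 12, 21], 0.86)]
balance_green [([211, 159, 16, 25], 0.6), ([340, 234, 20, 47], 0.46)]
balance_blue [([244, 184, 16, 20], 0.68)]
top [[503.0, 0.0, 287.8], [0.0, 503.0, 210.0], [0.0, 0.0, 1.0]] [[-0.0192, -0.9998, -0.0055, -0.0003], [-0.9946, 0.0197, -0.1014, 0.5824], [0.1015, 0.0035, -0.9948, 1.255], [0.0, 0.0, 0.0, 1.0]]
sample_rack [([304, 215, 108, 37], 0.77)]
pair_rack [([154, 204, 115, 63], 0.59)]
sample_red [([153, 205, 115, 60], 0.41)]
sample_yellow [([311, 228, 19, 17], 0.56), ([366, 179, 15, 17], 0.54), ([279, 199, 16, 14], 0.51)]
sample_green [([365, 224, 19, 17], 0.49)]
sample_blue [([339, 228, 16, 16], 0.72)]
balance_red [([244, 220, 11, 14], 0.55), ([216, 218, 17, 15], 0.51)]
balance_yellow [([164, 209, 18, 16], 0.72)]
balance_green [([184, 212, 23, 17], 0.7)]
balance_blue [([244, 220, 13, 13], 0.75)]
[2.48512175e-06 1.44385187e-01 9.89521560e-01 7.98914418e-06] 1.1
```

```bash
python3 - <<'E'
import cv2
a=cv2.imread("pics/top0.png");s=cv2.imread("pics/scene0.png")
cv2.imwrite("pics/topc.png",cv2.resize(a[155:295,140:440],None,fx=2.6,fy=2.6,interpolation=cv2.INTER_CUBIC))
E
```

```text
(no output)
```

View pics/scene0.png

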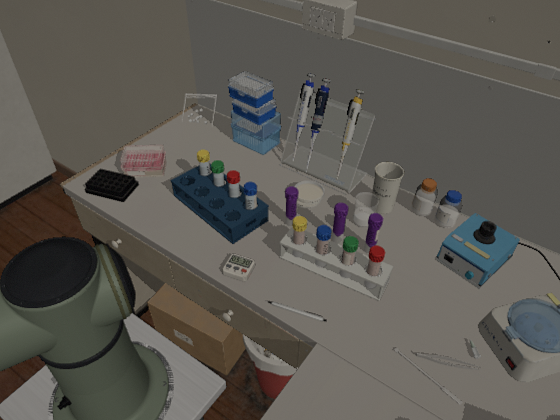

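View pics/topc.png

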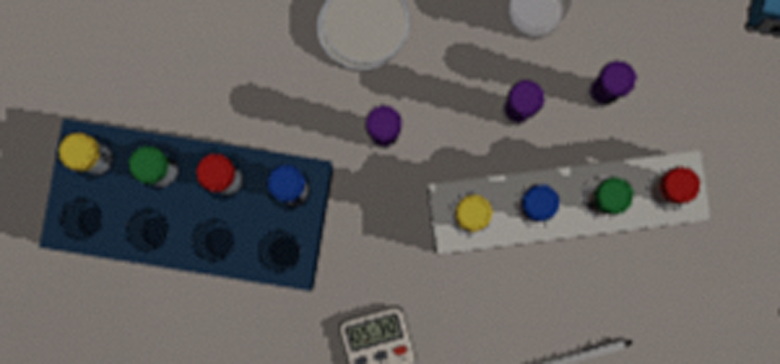

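View pics/top0.png

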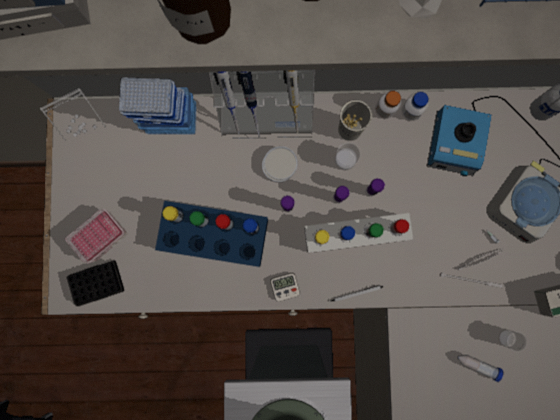

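The top view shows the blue rack's balance caps at y/g/r/b, columns 170/197/222/250, row ~220. The white rack's caps are y/b/g/r at columns 322/348/376/401, row ~232. Three purple look-alikes stand behind it. Next I fit the positions.

```bash
cat > see.py <<'E'
import cv2, numpy as np
from scipy.optimize import least_squares, minimize
from cell import bot
HUE=dict(red=[(0,8),(172,180)],yellow=[(18,34)],green=[(50,85)],blue=[(105,125)])
def proj(n,P):
    c=bot.calibration(n); q=(c["extrinsics"][:3,:3]@np.atleast_2d(P).T).T+c["extrinsics"][:3,3]
    q=q@c["mtx"].T; return q[:,:2]/q[:,2:]
A=np.linspace(0,2*np.pi,48,endpoint=False)
def capcen(n,x,y,z=.123):   # silhouette centroid of the cap cylinder
    P=np.array([[x+.017*np.cos(a),y+.017*np.sin(a),h] for a in A for h in (z,z-.021)])
    m=cv2.moments(cv2.convexHull(proj(n,P).astype(np.float32))); return np.array([m["m10"],m["m01"]])/m["m00"]
def blob(im,col,guess,r=10):
    h=cv2.cvtColor(im,cv2.COLOR_RGB2HSV); x,y=np.round(guess).astype(int)
    m=np.zeros(h.shape[:2],np.uint8)
    for a,b in HUE[col]: m|=cv2.inRange(h,(a,130,75),(b,255,255))
    k=np.zeros_like(m); cv2.circle(k,(int(x),int(y)),r,255,-1); m&=k
    n,l,s,c=cv2.connectedComponentsWithStats(m)
    if n<2: return None,0
    i=1+np.argmax(s[1:,4]); return c[i],int(s[i,4])
def box(p):
    x,y,t=p; c,s=np.cos(t),np.sin(t)
    return np.array([[x+c*a-s*b,y+s*a+c*b,z] for a in(-.063,.063) for b in(-.131,.131) for z in(0,.058)])
E
python3 - <<'E'
from see import *
import json
top,sc=bot.camera("top"),bot.camera("scene")
G={"s_yellow":((322,237),(300,223)),"s_blue":((348,233),(323,232)),"s_green":((376,230),(350,243)),"s_red":((401,226),(376,253)),
"b_yellow":((170,213),(203,156)),"b_green":((197,218),(218,167)),"b_red":((223,222),(233,177)),"b_blue":((250,226),(250,188))}
out={}
for k,(g1,g2) in G.items():
    col=k[2:]; a,na=blob(top,col,g1); b,nb=blob(sc,col,g2)
    f=lambda p,w=(1,1):np.r_[w[0]*(capcen("top",*p)-a),w[1]*(capcen("scene",*p)-b)]
    r=[least_squares(f,(.5,0),kwargs=dict(w=w),diff_step=1e-3,x_scale=.01).x for w in((1,1),(1,0),(0,1))]
    out[k]=r[0].tolist(); print(k,na,nb,*[v.round(4) for v in r])
h=cv2.cvtColor(top,cv2.COLOR_RGB2HSV); m=cv2.inRange(h,(95,100,15),(120,255,120)); k=np.zeros_like(m);k[198:272,148:275]=255;m&=k
n,l,s,c=cv2.connectedComponentsWithStats(m); m=(l==1+np.argmax(s[1:,4])).astype(np.uint8)
H=cv2.convexHull(cv2.findNonZero(m)); print("mask bbox",cv2.boundingRect(H))
S=8
def ras(p): k=np.zeros((80*S,140*S),np.uint8); cv2.fillConvexPoly(k,np.round((p-[145,195]+.5)*S).astype(np.int32),1); return k
mm=cv2.resize(cv2.fillConvexPoly(np.zeros_like(m),H,1)[195:275,145:285],None,fx=S,fy=S,interpolation=cv2.INTER_NEAREST)
def cost(p):
    q=ras(cv2.convexHull(proj("top",box(p)).astype(np.float32))[:,0]); return 1-(q&mm).sum()/(q|mm).sum()
# rack pose from balance caps (left = +y)
Q=np.array([out["b_"+c] for c in("yellow","green","red","blue")]); d=Q[0]-Q[3]; t=np.arctan2(-d[0],d[1])
cen=Q.mean(0)-.03*np.array([np.cos(t),np.sin(t)]); p0=np.r_[cen,t]
r=minimize(cost,p0,method="Nelder-Mead",options=dict(initial_simplex=[p0,p0+[.01,0,0],p0+[0,.01,0],p0+[0,0,.08]]))
print("caps fit",p0.round(4),cost(p0),"outline fit",r.x.round(4),r.fun)
out["rack_caps"]=p0.tolist(); out["rack"]=r.x.tolist(); json.dump(out,open("pos.json","w"))
v=top.copy()
for q in(proj("top",box(r.x)[[1,3,7,5]]),): cv2.polylines(v,[np.round(q*16).astype(int)],True,(255,0,0),1,shift=4)
c_,s_=np.cos(r.x[2]),np.sin(r.x[2])
for y in(-.096,-.032,.032,.096):
    o=np.array([r.x[0]-.03*c_-y*s_,r.x[1]-.03*s_+y*c_]); e=proj("top",[[o[0]+.019*np.cos(a),o[1]+.019*np.sin(a),.058] for a in A]); cv2.polylines(v,[np.round(e*16).astype(int)],True,(255,255,0),1,shift=4)
cv2.imwrite("pics/fit.png",cv2.resize(v[190:280,145:420],None,fx=2.9,fy=2.9)[:,:,::-1])
E
```

```text
s_yellow 150 176 [ 0.5077 -0.0916] [ 0.5092 -0.0909] [ 0.5047 -0.0932]
s_blue 134 156 [ 0.5163 -0.1539] [ 0.5172 -0.1537] [ 0.5147 -0.1544]
s_green 102 126 [ 0.5224 -0.221 ] [ 0.5226 -0.221 ] [ 0.522  -0.2211]
s_red 139 195 [ 0.5295 -0.2825] [ 0.5311 -0.2825] [ 0.5271 -0.2829]
b_yellow 175 125 [0.5713 0.2693] [0.5726 0.2695] [0.5678 0.2671]
b_green 116 95 [0.5588 0.2065] [0.5596 0.2069] [0.5566 0.2048]
b_red 157 137 [0.5493 0.1435] [0.5503 0.1442] [0.5466 0.1413]
b_blue 144 122 [0.539  0.0789] [0.5398 0.0796] [0.5367 0.0769]
mask bbox (156, 201, 112, 65)
caps fit [ 0.525   0.1796 -0.1682] 0.030020553016205098 outline fit [ 0.5261  0.1809 -0.18  ] 0.016898262098666295
```

View pics/fit.png

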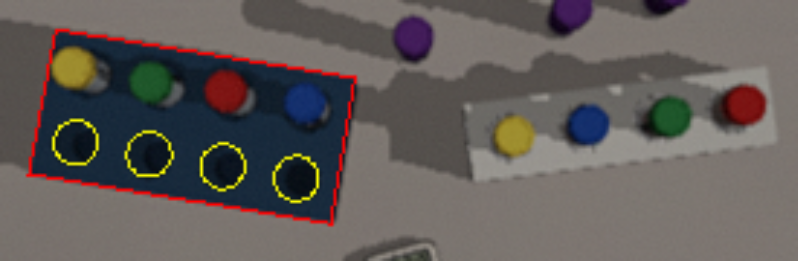

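The fitted outline and hole circles match the picture. The rack pose is about (0.525, 0.180, yaw -0.174). I'll move the blue tube first and check it.

```bash
cat > mv.py <<'E'
import json, numpy as np
from scipy.spatial.transform import Rotation as R
from see import bot
D=json.load(open("pos.json")); RK=(.525,.180,-.174); TS=.114; ZG=.112-bot.grip_depth; ZC=.245
SLOT=dict(yellow=.096,green=.032,red=-.032,blue=-.096)
def quat(t,p):
    best=None
    for f in(0,np.pi):
        q=(R.from_euler("z",t+f)*R.from_euler("x",np.pi)).as_quat(scalar_first=True)
        j=bot.solve_ik(p,q)
        if j is not None and (best is None or abs(j[5])<abs(best[1])): best=(q,j[5])
    return best[0]
def slot(c):
    x,y,t=RK; b=SLOT[c]; return x-.03*np.cos(t)-b*np.sin(t), y-.03*np.sin(t)+b*np.cos(t)
def pick(c,op=.58):
    x,y=D["s_"+c]; q=quat(TS,[x,y,ZC])
    bot.set_gripper(op,25); bot.move_pose([x,y,ZC],q)
    hit=bot.move_linear([x,y,ZG],.12,until_force=8); print("hit",hit,bot.read_position().round(4))
    bot.set_gripper(0,25); w=bot.read_gripper_width()
    bot.move_linear([x,y,ZC],.12); print(c,"width",w,bot.read_gripper_width(),bot.read_finger_force(),"t",bot.read_clock())
def carry(c):
    x,y=slot(c); bot.move_linear([x,y,ZC],.2,rotation=quat(RK[2],[x,y,ZC])); print(bot.read_position().round(4),slot(c))
def place(c,op=.58):
    x,y=slot(c); bot.move_linear([x,y,ZG+.012],.1,until_force=5)
    h=bot.move_linear([x,y,ZG-.003],.03,until_force=3); p=bot.read_position(); print("placed",h,p.round(4),"want z",ZG)
    if p[2]>ZG+.008: print("STUCK",bot.read_ft_force()); return False
    bot.set_gripper(op); bot.move_linear([p[0],p[1],ZC],.15); print("t",bot.read_clock()); return True
E
python3 - <<'E'
from mv import *
import cv2
pick("blue"); carry("blue")
t=bot.camera("top");s=bot.camera("scene")
cv2.imwrite("pics/carry.png",np.hstack([cv2.resize(t[150:290,145:345],(400,280)),cv2.resize(s[80:280,120:405],(399,280))])[:,:,::-1])
E
```

```text
hit False [ 0.5169 -0.1541  0.094 ]
blue width 0.37378881075126474 0.37558039969263196 24.845451414585114 t 7.4917
[0.4789 0.0902 0.2449] (np.float64(0.4788331562406755), np.float64(0.09064328487851557))
```

View pics/carry.png

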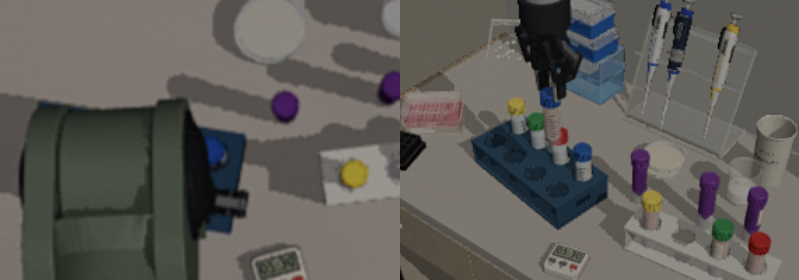

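The blue tube is gripped and hanging upright above the front-row hole. I'll place it.

```bash
python3 - <<'E'
from mv import *
import cv2
ok=place("blue")
if ok: bot.move_linear([.45,-.09,ZC],.25)
t=bot.camera("top");s=bot.camera("scene")
cv2.imwrite("pics/placed1.png",np.hstack([cv2.resize(t[170:290,145:315],(397,280)),cv2.resize(s[130:260,150:337],(403,280))])[:,:,::-1])
E
```

```text
placed True [0.479  0.091  0.0938] want z 0.0933
t 12.4083
```

View pics/placed1.png

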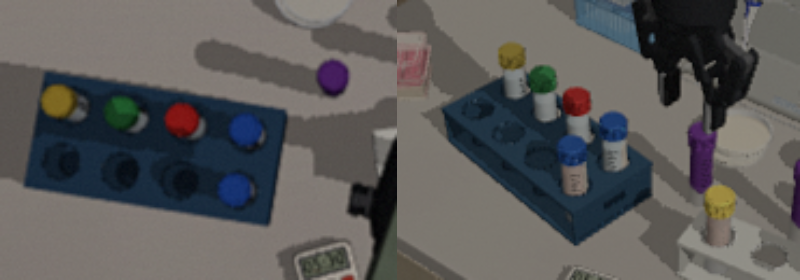

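The blue tube is seated upright in front of blue, with the placing height within 0.5 mm of the floor value. I'll do the other three the same way.

```bash
python3 - <<'E'
from mv import *
import cv2
for c in("red","green","yellow"):
    pick(c)
    if not .3<bot.read_gripper_width()<.45: print("NO GRASP"); break
    carry(c)
    if not place(c): break
else: bot.move_linear([.40,-.15,ZC],.25)
t=bot.camera("top");s=bot.camera("scene")
cv2.imwrite("pics/all.png",np.hstack([cv2.resize(t[170:290,145:315],(397,280)),cv2.resize(s[130:260,150:337],(403,280))])[:,:,::-1])
from see import blob,capcen,least_squares
for c in SLOT:
    for nm,xy in(("s",slot(c)),("b",D["b_"+c])):
        r=[]
        for n,im in(("top",t),("scene",s)): r.append((n,blob(im,c,capcen(n,*xy),8)[0]))
        r=[v for v in r if v[1] is not None]
        f=lambda p:np.concatenate([capcen(n,*p)-v for n,v in r])
        print(nm,c,len(r),((least_squares(f,xy,diff_step=1e-3,x_scale=.01).x-np.array(xy))*1e3).round(1),"mm off")
E
```

```text
hit False [ 0.5301 -0.2828  0.0941]
red width 0.37929968280165044 0.37624120695696894 24.865242540836334 t 17.575
[0.49   0.1532 0.245 ] (np.float64(0.48991304898721955), np.float64(0.15367689477613353))
placed True [0.4906 0.1538 0.0942] want z 0.0933
t 23.35
hit False [ 0.523  -0.2213  0.094 ]
green width 0.3761264943161757 0.37758015567074327 24.839372634887695 t 28.0917
[0.5011 0.2161 0.245 ] (np.float64(0.5009929417337636), np.float64(0.2167105046737515))
placed True [0.5012 0.2171 0.0938] want z 0.0933
t 33.8667
hit False [ 0.5082 -0.0917  0.0939]
yellow width 0.3801602410662299 0.3817023756353151 24.857396185398102 t 38.3917
[0.5121 0.2791 0.245 ] (np.float64(0.5120728344803076), np.float64(0.27974411457136944))
placed True [0.512  0.2798 0.0936] want z 0.0933
t 43.8333
s yellow 2 [-1.1  1.8] mm off
b yellow 2 [0.3 0.1] mm off
s green 1 [-9.3 -9.7] mm off
b green 2 [ 1.  -0.5] mm off
s red 2 [0.3 4.1] mm off
b red 2 [-0.3 -0.1] mm off
s blue 2 [1.4 2.8] mm off
b blue 2 [0.2 0.3] mm off
```

View pics/all.png

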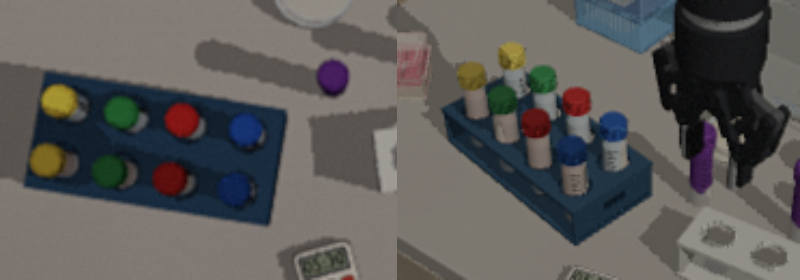

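All four sample tubes stand upright in front of the balance caps of the same colour, and the balance tubes haven't moved. The large green offset is a measuring error: its cap is in shadow and was found in only one camera.

```bash
python3 -c "
from cell import bot
print(bot.close_job())"
```

```text
the job is handed in; nothing more can be done
None
```

The job is handed in: all four sample tubes stand upright on the blue rack's floor, each in front of the balance tube with its cap colour. The balance tubes stayed within about 1 mm by camera, and the work took about 45 s; no verdict was returned.

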